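# Pack the wedges head to tail

## Robot

A 6-joint arm with a two-finger parallel gripper is mounted at the origin on a cart in front of the work surface, level with it; the furniture and walls round the work are solid. World frame = base frame: x ahead of the robot, y to its left, z up, the work surface at z = 0. Lengths are in m, angles in degrees, forces in N, time in s.
With the tool pointing down it reaches from about 0.3 to 1 m from the base axis. Payload 5.1 kg.
Tool frame: the origin (TCP) lies midway between the tips of the shut fingers; the grasp point (between the pads) lies 19 mm behind it; z points along the fingers, y is the line along which they close (so a half turn about z gives the same grasp; the last joint's range is limited). The gripper opens to 95 mm and grips with 3 to 60 N. Pads are 20 mm wide; open, the fingers measure 119 mm over their backs; the gripper's body (75 mm by 180 mm) begins 59 mm behind the grasp point.
Start: joints at [69.924, 7.093, 94.555, -0, 78.352, -4.733], TCP at [0.172, 0.627, 0.186] pointing down, gripper open.
Joint ranges: [-149.61, 149.61], [-58.7, 133.49], [1.44, 155.28], [-77.14, 257.14], [18.33, 153.61], [-166.67, 166.67]. Speed limits (degrees/s): [147.25, 147.25, 180, 180, 180, 180].

## Interface

Orientations are given as a 3x3 rotation matrix whose columns are the frame's x, y, z axes.
In Python, from plant import arm gives the robot as it stands.
- The arm moves only by the tool servo_tool, never from a script. Its argument "rows" is a list that holds one entry, the list of rows, each a list of 6 numbers: the shift along the tool's x, y, z in mm, then the turn, a rotation vector about the tool's x, y, z in rad. In form: [[[tx, ty, tz, ax, ay, az], ...]]. A call has exactly 5 rows; each row shifts and turns the commanded pose from where the row before left it, along the tool's axes as they then stand; what a row does not reach is not made up. A row lasts 1/8 s, in which the tool goes at most 62.5 mm and 10.7 degrees, less where a joint would pass 70% of its speed; a pose out of reach is approached as far as the arm can. A call is refused whole if a number of a shift passes 62.5 or a number of a turn 0.188, either way. A call with a gripper value outside its range is refused whole. "fingers" is the opening, from -1 (shut) to 1 (fully open), set as the call begins (left out, the last holds). The fingers move at their own pace and stop on an object; "grip_force" is the grip in N (left out, the last holds). Time passes only in rows, so rows that do not move let the fingers close, or fill a call up. It gives the time, the measured TCP pose, the force, the opening and the grip force at its end, in the units of the state.
- arm.read_state(): the state, without advancing time (a new reading comes with each control period).
- arm.capture(name): name is "side" or "top" or "wrist"; returns a dict with "color" (480x640x3 uint8, red, green, blue), "K" (3x3 intrinsics, pixels), "dist" ([k1, k2, p1, p2, k3] as OpenCV has them; the pictures are not rectified), "eye" and "orientation" of the camera in the world. Camera axes: x right, y down, z forward; pixel columns grow to the right and rows downward; lengths in m; the calibration is good to about 2 mm. A picture is of the moment at which its call begins. There is no depth.
- arm.sign_off(): hands the job in; it is judged then, once.
The state is a dict: "t": time; "joints": joint angles; "joint_velocities": joint speeds; "effort": joint torques, N m; "tool_pos": TCP position; "orientation": TCP orientation; "wrist_force": force on the tool from outside, world axes, zero at the start; "wrist_torque": the same for the moment, N m; "opening": opening from 0.0 (shut) to 1.0 (fully open); "finger_force": force on a finger pad.
Only numpy, scipy, OpenCV 4.12 (cv2) and the standard library are available. Lean on these libraries where they do the work, as an engineer would, in place of code of your own. Each camera call takes 0.05 s, during which the arm holds its last target. There are 200 camera calls.

## Task

Pack the four full-length wooden wedges flat on the floor of the shallow wooden tray, side by side in one row, each lying along the tray's narrow way, alternately head to tail so that every thick end lies beside its neighbour's thin end. Leave the short wedge and the straight block where they lie.

Things in the scene. Friction and masses are not known exactly. Their poses are not given: they have to be found in the camera images.
- wedge_0: one of four like pale-wood wedges, tapering as seen from above: 56 long, 34 wide at the thick end, 18 at the thin end, 36 high, 40 g; end faces parallel, 56 apart (hold it by these: in the tray there is room for fingers only beyond the ends, above the rim). Origin: underside, middle of the thin end face; x points along it to the thick end (face at x = 56), z up.
- wedge_1: one of four like pale-wood wedges, tapering as seen from above: 56 long, 34 wide at the thick end, 18 at the thin end, 36 high, 40 g; end faces parallel, 56 apart (hold it by these: in the tray there is room for fingers only beyond the ends, above the rim). Origin: underside, middle of the thin end face; x points along it to the thick end (face at x = 56), z up.
- wedge_2: one of four like pale-wood wedges, tapering as seen from above: 56 long, 34 wide at the thick end, 18 at the thin end, 36 high, 40 g; end faces parallel, 56 apart (hold it by these: in the tray there is room for fingers only beyond the ends, above the rim). Origin: underside, middle of the thin end face; x points along it to the thick end (face at x = 56), z up.
- wedge_3: one of four like pale-wood wedges, tapering as seen from above: 56 long, 34 wide at the thick end, 18 at the thin end, 36 high, 40 g; end faces parallel, 56 apart (hold it by these: in the tray there is room for fingers only beyond the ends, above the rim). Origin: underside, middle of the thin end face; x points along it to the thick end (face at x = 56), z up.
- short_wedge: look-alike that does not belong: a pale-wood wedge as wide and high as the others (34 and 18 at its ends, 36 high) but only 36 long. Origin: on the underside, middle of the thin end; x points to the thick end. To be left where it lies.
- straight_block: look-alike that does not belong: a straight pale-wood block 56 long, 26 wide all along, 36 high. Origin: on the underside, middle of one end face; x points along its length into the block. To be left where it lies.
- tray: shallow open tray, plywood floor, low dark-wood rim, fixed: outside 88 (its x) by 148 (its y), inside 72 by 132, floor 6 above its origin, rim 8 wide, top at 14. Origin: underside centre, z up. Wedges lie along its x in a row along its y: alternating, about 30 between centre lines, they fit with 4 to spare beside each and 8 at the ends; all one way they do not fit.

How it is judged:
By the outcome, as a careful person would: the job done as asked, in the order asked, and still so for the second after the job is handed in, with the robot touching nothing.
It also fails if it takes over 99 s, if anything falls off the work surface, if the arm or the gripper's body presses on something with over 40 N, if the wrist force passes 120 N, or if a joint passes its speed limit or range.

## Working session

There is one attempt and no reset: what is moved stays moved. The work goes in short steps, Python scripts to look and compute and a tool call to move; the robot and the scene stay as the last step left them, time stands still between calls to the robot, and variables do not carry over. Pictures are saved under pics/ and viewed, at most 14 in all, crops included, and the job is handed in when it is done.

Besides the shell and the picture viewer there is one more tool, called after "Emit:" as a command line: name --argument value ..., lists and objects as JSON in quotes. servo_tool: Moves the arm, as the interface text tells. Its arguments: {"type":"object","properties":{"rows":{"type":"array"},"fingers":{"type":"number"},"grip_force":{"type":"number"}},"required":["rows"]}

```bash
ls; mkdir -p pics; python3 - <<'E'
from plant import arm
import cv2
s=arm.read_state();print(s)
for n in("top","side"):
    c=arm.capture(n);cv2.imwrite(f"pics/{n}0.png",c["color"][:,:,::-1]);print(n,c["K"],c["dist"],c["eye"],c["orientation"])
E
```

```text
pics
{'t': 0.0, 'joints': array([ 6.99234788e+01,  7.13131904e+00,  9.46343120e+01,  2.79448544e-04,
        7.83505355e+01, -4.73073205e+00]), 'joint_velocities': array([-0.00074848,  0.03444759, -0.11004701, -0.00152279,  0.0107559 ,
        0.02146777]), 'effort': array([-2.29515554e-04, -4.17580891e+01, -3.59942257e+01,  7.75406859e-02,
        4.89566848e-02, -1.62116730e-04]), 'tool_pos': array([0.17178374, 0.62616541, 0.18490932]), 'orientation': array([[-9.64345908e-01,  2.64644060e-01, -7.00471882e-04],
       [ 2.64644931e-01,  9.64344047e-01, -1.90264708e-03],
       [ 1.71971641e-04, -2.02018626e-03, -9.99997945e-01]]), 'wrist_force': array([ 0.70461437, -0.15121626, -0.01627985]), 'wrist_torque': array([ 0.00128082,  0.03590558, -0.02109355]), 'finger_force': 0.0, 'opening': 0.9993645943650071}
top [[485.13148647   0.         316.86391308]
 [  0.         485.13148647 240.52565098]
 [  0.           0.           1.        ]] [-0.12516828  0.          0.          0.          0.        ] [ 0.34846408 -0.01246586  1.14513873] [[-0.00664254 -0.97872291  0.20507886]
 [-0.99997428  0.00705612  0.00128542]
 [-0.00270513 -0.20506505 -0.97874461]]
side [[474.0577371    0.         325.40342809]
 [  0.         474.0577371  240.2776754 ]
 [  0.           0.           1.        ]] [0.00567487 0.         0.         0.         0.        ] [0.52211259 0.74396955 0.72386492] [[-0.99632763 -0.0457677   0.07236418]
 [-0.08446228  0.66402034 -0.74292874]
 [-0.01404915 -0.74631248 -0.66544745]]
```

View pics/top0.png

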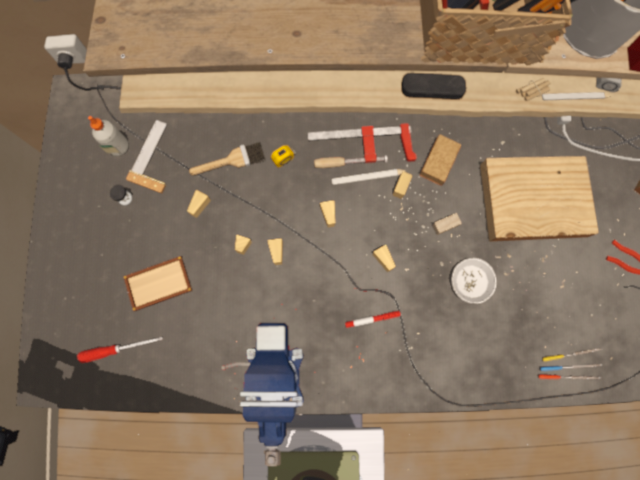

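The top view shows the tray near (157,283). There are six pale pieces: (198,203), (242,243) which looks short, (275,250), (329,212), (385,257) and (403,183).

```bash
cat > h.py <<'E'
import cv2, numpy as np
from plant import arm
def ray(c,px,z):
    """pixels (N,2) -> world xy on the plane at height z"""
    p=cv2.undistortPoints(np.float64(px).reshape(-1,1,2),c["K"],np.array(c["dist"]))[:,0]
    d=np.c_[p,np.ones(len(p))]@np.array(c["orientation"]).T
    e=np.array(c["eye"]);s=(z-e[2])/d[:,2]
    return (e+d*s[:,None])[:,:2]
def save(n,im): cv2.imwrite(f"pics/{n}.png",im[:,:,::-1])
E
python3 - <<'E'
from h import *
t=arm.capture("top")["color"]; s=arm.capture("side")["color"]
crop=cv2.resize(t[160:320,110:430],None,fx=2.5,fy=2.5,interpolation=cv2.INTER_CUBIC)
save("crop1",crop); save("side1",s)
E
```

```text
(no output)
```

View pics/crop1.png

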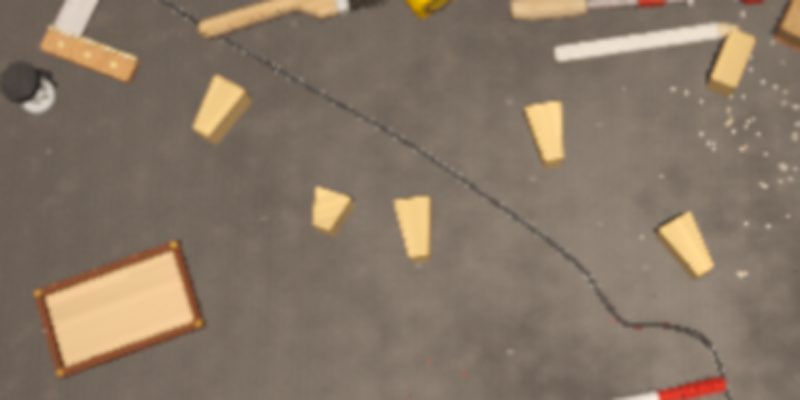

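View pics/side1.png

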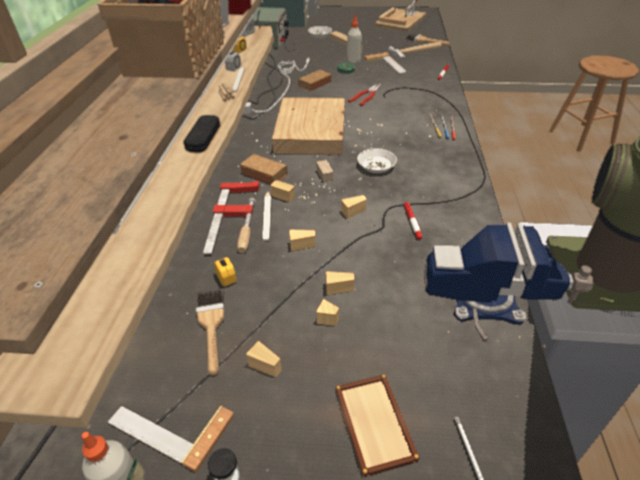

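Crop: wedges at (198,203), (275,250), (329,212) and (385,257). The short wedge is at (242,243), the straight block at (403,183) and the tray at (157,283). The side view agrees.

```bash
cat >> h.py <<'E'
def faces(c,z,area,vmin=185,crop=None):
    """bright pale-wood top faces -> list of (centroid xy, axis angle deg thin->thick, length, w_thin, w_thick, px)"""
    im=c["color"];hsv=cv2.cvtColor(im,cv2.COLOR_RGB2HSV)
    m=cv2.inRange(hsv,(10,60,vmin),(28,190,255))
    out=[]
    for k in cv2.findContours(m,cv2.RETR_EXTERNAL,cv2.CHAIN_APPROX_NONE)[0]:
        if not area[0]<cv2.contourArea(k)<area[1]: continue
        px=k[:,0].astype(float);q=ray(c,px,z)*1000
        out.append((px.mean(0).round(),)+shape(q))
    return out
def shape(q):
    hull=cv2.convexHull(np.float32(q))
    M=cv2.moments(hull);cen=np.array([M["m10"],M["m01"]])/M["m00"]
    r=cv2.boxPoints(cv2.minAreaRect(hull))
    e=[r[1]-r[0],r[2]-r[1]];u=max(e,key=np.linalg.norm);u=u/np.linalg.norm(u)
    n=np.array([-u[1],u[0]]);h=hull[:,0]
    # principal axis of the filled outline
    mu=np.array([[M["mu20"],M["mu11"]],[M["mu11"],M["mu02"]]]);w,v=np.linalg.eigh(mu)
    u=v[:,1];n=np.array([-u[1],u[0]])
    s=(np.array(q)-cen)@u;t=(np.array(q)-cen)@n;L=np.ptp(s)
    wa=np.ptp(t[s<s.min()+.25*L]);wb=np.ptp(t[s>s.max()-.25*L])
    if wa>wb:u=-u;s=-s;wa,wb=wb,wa
    mid=cen+u*(s.max()+s.min())/2
    return mid.round(1),round(float(np.degrees(np.arctan2(u[1],u[0]))),1),round(float(L),1),round(float(wa),1),round(float(wb),1)
E
python3 - <<'E'
from h import *
c=arm.capture("top")
for o in faces(c,.036,(60,700)):print(*o)
for o in faces(c,.006,(1200,4000)):print("tray",*o)
w=arm.capture("wrist");print(w["eye"],w["orientation"],w["K"])
E
```

```text
[385. 257.] [ 538.3 -170.9] 30.6 56.2 20.8 33.5
[276. 249.] [557.6  85.4] 8.8 55.8 21.3 31.8
[241. 242.] [575.2 167.8] -17.5 36.2 20.3 33.3
[448. 222.] [ 622.2 -321.9] -65.8 59.2 25.6 26.7
[329. 211.] [648.8 -40.1] 11.4 56.5 19.7 34.1
[196. 202.] [676.5 278.7] -27.2 56.4 21.5 32.9
[145. 181.] [733.5 408.5] 68.2 96.9 24.8 25.1
[402. 181.] [ 724.  -217.2] -11.4 60.8 26.1 36.5
[329. 162.] [775.8 -42.9] 93.9 70.8 16.4 18.6
[219. 162.] [775.  233.4] -72.8 132.9 15.5 45.9
[507.  12.] [1228.1 -539. ] 91.1 363.8 8.8 11.1
tray [157. 283.] [486.1 371.7] -70.4 131.7 72.0 73.1
tray [580.  59.] [1117.3 -751.7] -80.3 445.1 35.0 128.7
[0.09134044 0.64765998 0.38376268] [[ 0.26389942  0.92219924  0.2826759 ]
 [ 0.96454902 -0.25185311 -0.07883652]
 [-0.00151017  0.29345967 -0.95597026]] [[404.03251475   0.         316.18138019]
 [  0.         404.03251475 243.06596871]
 [  0.           0.           1.        ]]
```

```bash
cat > plan.py <<'E'
import sys,json,numpy as np
from plant import arm
# usage: plan.py "x,y,z,phi[,mm_per_row]" ...   (mm, deg; phi = world heading of tool y, tool pointing down)
s=arm.read_state();R=s["orientation"];p=s["tool_pos"]*1000
phi=np.degrees(np.arctan2(R[1,1],R[0,1]))
print("t",round(s["t"],2),"at",p.round(1),"phi",round(phi,1),"J6",round(s["joints"][5],1),"open",round(s["opening"],3),"F",s["wrist_force"].round(1),round(s["finger_force"],1))
rows=[]
for w in sys.argv[1:]:
    v=[float(a) for a in w.split(",")];q=np.array(v[:3]);step=v[4] if len(v)>4 else 55
    # joint 6 cannot wrap: take J6 = J1 - phi in range, so turn phi continuously from its J1-J6 value
    f0=phi if rows else s["joints"][0]-s["joints"][5]; phi=f0
    n=max(1,int(np.ceil(max(np.linalg.norm(q-p)/step,abs(v[3]-phi)/9.8))))
    d=(q-p)/n;a=(v[3]-phi)/n
    for i in range(n):
        c,t=np.cos(np.radians(phi)),np.sin(np.radians(phi))
        rows.append([round(float(-t*d[0]+c*d[1]),1),round(float(c*d[0]+t*d[1]),1),round(float(-d[2]),1),0,0,round(float(-np.radians(a)),4)])
        phi+=a
    p=q
while len(rows)%5:rows.append([0]*6)
for i in range(0,len(rows),5):print(json.dumps([rows[i:i+5]]))
E
python3 plan.py 676.5,278.7,110,152.8
```

```text
t 0.3 at [172.  626.6 185.7] phi 74.7 J6 -4.7 open 1.0 F [-0.5  0.6  0.5] 0.0
[[[-48.2, -16.8, 6.3, 0, 0, -0.1137], [-46.0, -22.2, 6.3, 0, 0, -0.1137], [-43.2, -27.3, 6.3, 0, 0, -0.1137], [-39.8, -32.0, 6.3, 0, 0, -0.1137], [-35.9, -36.3, 6.3, 0, 0, -0.1137]]]
[[[-31.6, -40.1, 6.3, 0, 0, -0.1137], [-26.8, -43.5, 6.3, 0, 0, -0.1137], [-21.7, -46.2, 6.3, 0, 0, -0.1137], [-16.3, -48.4, 6.3, 0, 0, -0.1137], [-10.7, -49.9, 6.3, 0, 0, -0.1137]]]
[[[-5.0, -50.8, 6.3, 0, 0, -0.1137], [0.8, -51.1, 6.3, 0, 0, -0.1137], [0, 0, 0, 0, 0, 0], [0, 0, 0, 0, 0, 0], [0, 0, 0, 0, 0, 0]]]
```

Emit:
servo_tool --rows '[[[-48,-17,6,0,0,-0.114],[-46,-22,6,0,0,-0.114],[-43,-27,6,0,0,-0.114],[-40,-32,6,0,0,-0.114],[-36,-36,6,0,0,-0.114]]]' --fingers 1 --grip_force 20

```text
t: 0.92
tool_pos: [0.3834, 0.4816, 0.156]
orientation: [[-0.954, -0.301, 0.0], [-0.301, 0.954, 0.0], [-0.0, 0.0, -1.0]]
wrist_force: [-0.4, 0.1, 0.0]
opening: 1.001
finger_force: 0.0
```

Emit:
servo_tool --rows '[[[-32,-40,6,0,0,-0.114],[-27,-43,6,0,0,-0.114],[-22,-46,6,0,0,-0.114],[-16,-48,6,0,0,-0.114],[-11,-50,6,0,0,-0.114]]]'

```text
t: 1.55
tool_pos: [0.5942, 0.3385, 0.126]
orientation: [[-0.64, -0.768, 0.0], [-0.768, 0.64, 0.0], [-0.0, 0.0, -1.0]]
wrist_force: [0.9, 0.7, -0.0]
opening: 0.998
finger_force: 0.0
```

Emit:
servo_tool --rows '[[[-5,-51,6,0,0,-0.114],[1,-51,6,0,0,-0.114],[0,0,0,0,0,0],[0,0,0,0,0,0],[0,0,0,0,0,0]]]'

```text
t: 2.17
tool_pos: [0.6763, 0.2827, 0.1144]
orientation: [[-0.452, -0.892, -0.0], [-0.892, 0.452, 0.0], [-0.0, 0.0, -1.0]]
wrist_force: [0.4, 0.3, -0.5]
opening: 1.004
finger_force: 0.0
```

```bash
python3 plan.py 676.5,278.7,60,152.8,25 676.5,278.7,13,152.8,16; python3 -c "
from h import *
c=arm.capture('wrist');save('w1',c['color'])
for o in faces(c,.036,(500,60000)):print(*o)"
```

```text
t 2.17 at [676.3 282.7 114.4] phi 153.1 J6 -134.6 open 1.004 F [ 0.4  0.3 -0.5] 0.0
[[[1.1, -0.7, 18.1, 0, 0, 0.0018], [1.1, -0.7, 18.1, 0, 0, 0.0018], [1.1, -0.7, 18.1, 0, 0, 0.0018], [-0.0, 0.0, 15.7, 0, 0, 0.0], [-0.0, 0.0, 15.7, 0, 0, 0.0]]]
[[[-0.0, 0.0, 15.7, 0, 0, 0.0], [0, 0, 0, 0, 0, 0], [0, 0, 0, 0, 0, 0], [0, 0, 0, 0, 0, 0], [0, 0, 0, 0, 0, 0]]]
[322. 422.] [741.7 423.2] -110.5 41.3 23.4 23.4
[316. 355.] [718.8 364.3] 154.5 23.4 15.3 17.0
[122. 203.] [782.2 201.3] -71.3 58.7 14.2 45.5
[585. 213.] [502.1 355. ] -78.0 123.5 50.6 67.2
[376.  15.] [576.8 170.9] -14.9 35.9 12.1 22.3
```

View pics/w1.png

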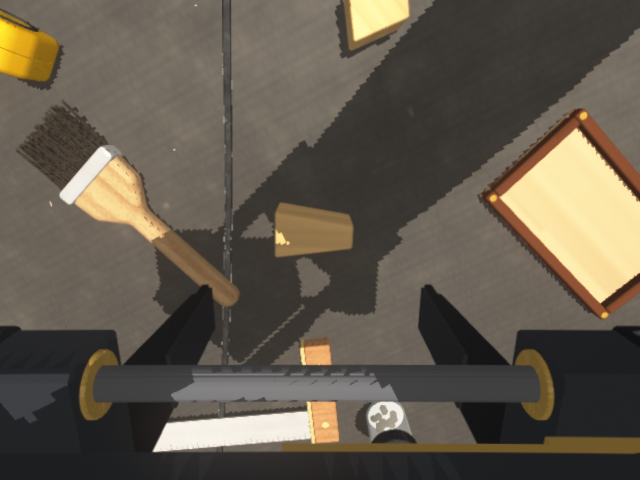

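Wrist view: the wedge is in shadow, centred near (314,230), midway between the fingers. The brush handle tip at (232,297) may be near the left finger, so I'll check the distances.

```bash
python3 -c "
from h import *
c=arm.capture('wrist');s=arm.read_state();R=s['orientation'];p=s['tool_pos'][:2]
for px,z in(((232,297),.012),((210,265),.012),((155,230),.012),((228,290),.004),((315,230),.036),((277,203),.036),((353,214),.036),((353,247),.036),((276,257),.036)):
  q=ray(c,[px],z)[0];print(px,(q*1000).round(1),'tool xy',((q-p)@R[:2,:2]*1000).round(1))"
```

```text
(232, 297) [761.6 299.7] tool xy [-53.7 -68.3]
(210, 265) [763.1 267.9] tool xy [-26.1 -84.1]
(155, 230) [785.8 224.3] tool xy [   2.6 -124. ]
(228, 290) [764.6 295.2] tool xy [-51.  -73.1]
(315, 230) [673. 274.] tool xy [ 9.2 -1. ]
(277, 203) [687.8 244.8] tool xy [ 28.6 -27.4]
(353, 214) [644.  275.7] tool xy [20.8 25.7]
(353, 247) [654.4 297.7] tool xy [-3.4 26.4]
(276, 257) [707.4 279.3] tool xy [-11.1 -29.2]
```

```bash
python3 -c "
from h import *
c=arm.capture('wrist');print(c['eye'],c['dist'],arm.read_state()['tool_pos'])
print('wrist tray corners',(ray(c,[(487,197),(583,112),(604,316)],.014)*1000).round(1))
a=np.radians(19.6);X=np.array([np.cos(a),np.sin(a)]);Y=np.array([-X[1],X[0]])
print('top tray corners',[(np.array([486.1,371.7])+i*44*X+j*74*Y).round(1).tolist() for i in(1,-1) for j in(1,-1)])
save('w2',cv2.resize(c['color'][180:280,240:390],None,fx=5,fy=5))"
```

```text
[0.63846103 0.20694534 0.31281318] [0.01629428 0.         0.         0.         0.        ] [0.6764406  0.28259282 0.11460102]
wrist tray corners [[550.  314.5]
 [470.3 287.8]
 [499.2 450. ]]
top tray corners [[502.7, 456.2], [552.4, 316.7], [419.8, 426.7], [469.5, 287.2]]
```

View pics/w2.png

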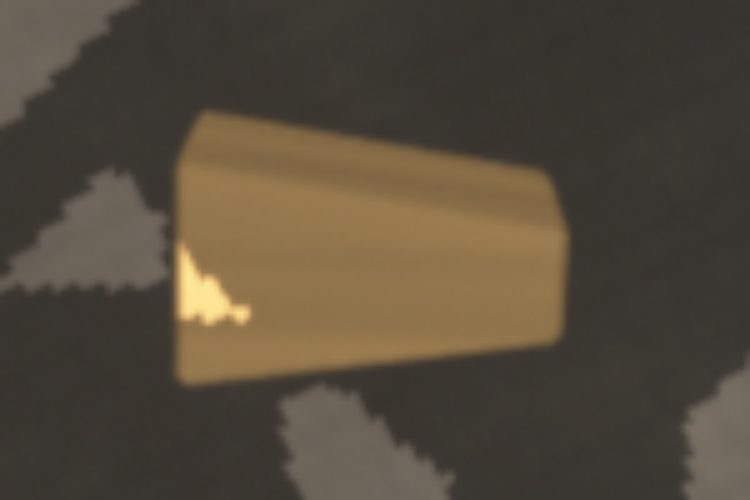

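The crop shows the top face with corners near (275,213), (275,257), (353.5,227) and (352,249). The strip above it is a side face.

```bash
python3 -c "
from h import *
c=arm.capture('wrist')
q=ray(c,[(275.3,213),(275.5,256.8),(352.2,248.8),(353.6,227.2)],.036)*1000
print(q.round(1),q.mean(0),np.linalg.norm(np.diff(q,axis=0),axis=1))
a,b=q[:2].mean(0),q[2:].mean(0);print((a+b)/2,np.degrees(np.arctan2(*(a-b)[::-1])))"; python3 plan.py 677,278.5,60,152.8,25 677,278.5,13,152.8,16
```

```text
[[692.5 250.3]
 [707.9 278.9]
 [655.7 298.5]
 [647.9 284.4]] [675.99673618 278.03189467] [32.45516494 55.72526367 16.08525   ]
[675.99673618 278.03189467] -29.028876313170503
t 2.38 at [676.6 282.5 114.6] phi 153.1 J6 -134.6 open 1.001 F [ 0.3 -0.2  0.9] 0.0
[[[1.1, -0.7, 18.2, 0, 0, 0.0018], [1.1, -0.7, 18.2, 0, 0, 0.0018], [1.1, -0.7, 18.2, 0, 0, 0.0018], [-0.0, 0.0, 15.7, 0, 0, -0.0], [-0.0, 0.0, 15.7, 0, 0, -0.0]]]
[[[-0.0, 0.0, 15.7, 0, 0, -0.0], [0, 0, 0, 0, 0, 0], [0, 0, 0, 0, 0, 0], [0, 0, 0, 0, 0, 0], [0, 0, 0, 0, 0, 0]]]
```

Emit:
servo_tool --rows '[[[2,-1,24,0,0,0.01],[2,-1,24,0,0,0.01],[0,0,23,0,0,0],[0,0,18,0,0,0],[0,0,12,0,0,0]]]'

```text
t: 3.0
tool_pos: [0.6764, 0.2768, 0.0109]
orientation: [[-0.471, -0.882, -0.002], [-0.882, 0.471, -0.001], [0.002, 0.001, -1.0]]
wrist_force: [-0.0, 0.4, 0.2]
opening: 1.0
finger_force: 0.0
```

Emit:
servo_tool --rows '[[[0,0,0,0,0,0],[0,0,0,0,0,0],[0,0,0,0,0,0],[0,0,0,0,0,0],[0,0,0,0,0,0]]]' --fingers -1 --grip_force 20

```text
t: 3.62
tool_pos: [0.6773, 0.2772, 0.0136]
orientation: [[-0.471, -0.882, 0.001], [-0.882, 0.471, 0.0], [-0.0, -0.0, -1.0]]
wrist_force: [0.0, 0.4, 0.6]
opening: 0.531
finger_force: 0.0
```

Emit:
servo_tool --rows '[[[0,0,0,0,0,0],[0,0,0,0,0,0],[0,0,0,0,0,0],[0,0,0,0,0,0],[0,0,0,0,0,0]]]'

```text
t: 4.25
tool_pos: [0.6771, 0.2771, 0.0131]
orientation: [[-0.471, -0.882, -0.0], [-0.882, 0.471, -0.0], [0.0, 0.0, -1.0]]
wrist_force: [-0.8, -0.1, 0.8]
opening: 0.026
finger_force: 0.0
```

```bash
python3 -c "
from h import *
save('w3',arm.capture('wrist')['color']);s=arm.read_state();print(s['opening'],s['finger_force'])"
```

```text
0.013290044898522386 0.0
```

View pics/w3.png

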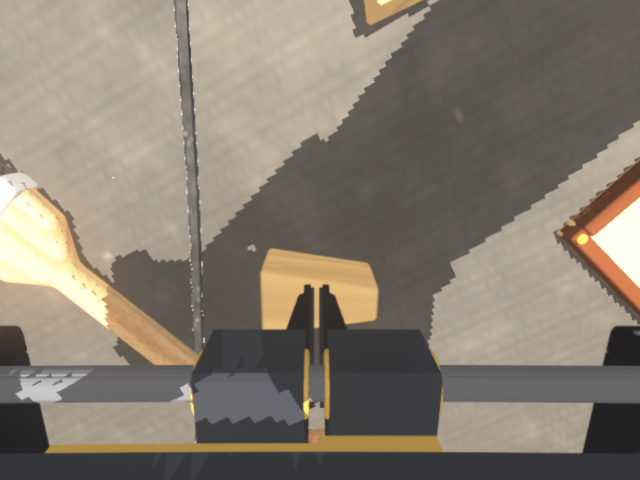

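Wrist view: the fingers closed with nothing between them. The tips near (316,288) are drawn over the wedge's top face, so I'll check their true height.

```bash
python3 -c "
from h import *
c=arm.capture('wrist');s=arm.read_state();p=s['tool_pos'];R=s['orientation']
W=c['orientation'];e=c['eye'];print('camera in tool frame',(R.T@(e-p)*1000).round(1),(R.T@W).round(3).tolist())
for d in(0,-19,-40):
  P=p+R[:,2]*d/1000;q=W.T@(P-e);print(d,(c['K']@(q/q[2]))[:2])
q=ray(c,[(261,277),(379,290),(377,320),(262,327)],.036)*1000;print(q.round(1))
q=ray(c,[(305,286),(325,286),(315,286)],.036)*1000;print('tips at z36',q.round(1))
"
```

```text
camera in tool frame [  84.6   -0.5 -198.2] [[0.001, -0.956, -0.294], [1.0, 0.0, 0.001], [-0.001, -0.294, 0.956]]
0 [316.75594192 285.78466479]
-19 [316.84068004 301.23672126]
-40 [316.95467455 322.02370253]
[[693.4 252.3]
 [647.7 284.1]
 [655.3 297.9]
 [706.1 275. ]]
tips at z36 [[677.5 266. ]
 [669.2 270.4]
 [673.3 268.2]]
```

```bash
python3 -c "
from h import *
a=arm.capture('side')['color'];b=arm.capture('top')['color']
save('s2',np.hstack([cv2.resize(a[270:430,180:360],(450,400),interpolation=2),cv2.resize(b[130:290,120:260],(350,400),interpolation=2)]))"
```

```text
(no output)
```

View pics/s2.png

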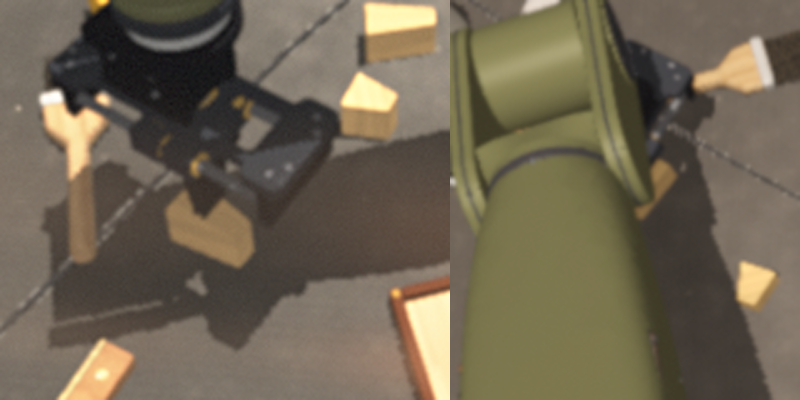

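```bash
python3 -c "
from h import *
c=arm.capture('side');p=arm.read_state()['tool_pos'];W=c['orientation'];e=c['eye']
for z in(0,.013,.036,.05,.07,.09):
  q=W.T@(np.array([p[0],p[1],z])-e);u=(c['K']@(q/q[2]))[:2];print(z,u.round(1),((u-[180,270])*2.5).round())
"
```

```text
0 [266.2 366.2] [216. 241.]
0.013 [265.5 362. ] [214. 230.]
0.036 [264.2 354.3] [211. 211.]
0.05 [263.4 349.5] [208. 199.]
0.07 [262.2 342.4] [205. 181.]
0.09 [260.9 335.1] [202. 163.]
```

Tips seen in the side and wrist views look about 20 mm above the reported TCP, which would mean they closed above the wedge. I'll lift and triangulate the shut tips.

Emit:
servo_tool --rows '[[[0,0,-20,0,0,0],[0,0,-20,0,0,0],[0,0,-20,0,0,0],[0,0,0,0,0,0],[0,0,0,0,0,0]]]'

```text
t: 5.12
tool_pos: [0.6769, 0.277, 0.0731]
orientation: [[-0.471, -0.882, -0.0], [-0.882, 0.471, -0.0], [0.0, 0.0, -1.0]]
wrist_force: [0.3, 0.2, -0.7]
opening: 0.006
finger_force: 0.0
```

```bash
python3 -c "
from h import *
a=arm.capture('side');b=arm.capture('wrist')
p=arm.read_state()['tool_pos'];W=a['orientation'];e=a['eye'];print(p)
for z in(0,.013,.023,.033,.043):
  q=W.T@(np.array([p[0],p[1],p[2]+z])-e);u=(a['K']@(q/q[2]))[:2];print(z,u.round(1),((u-[215,290])*4).round())
save('s3',np.hstack([cv2.resize(a['color'][290:390,215:305],(360,400),interpolation=2),cv2.resize(b['color'][240:340,260:370],(440,400),interpolation=2)]))"
```

```text
[0.67627591 0.27684488 0.07187822]
0 [262.6 341.6] [190. 207.]
0.013 [261.8 336.9] [187. 188.]
0.023 [261.1 333.2] [185. 173.]
0.033 [260.5 329.4] [182. 157.]
0.043 [259.8 325.5] [179. 142.]
```

View pics/s3.png

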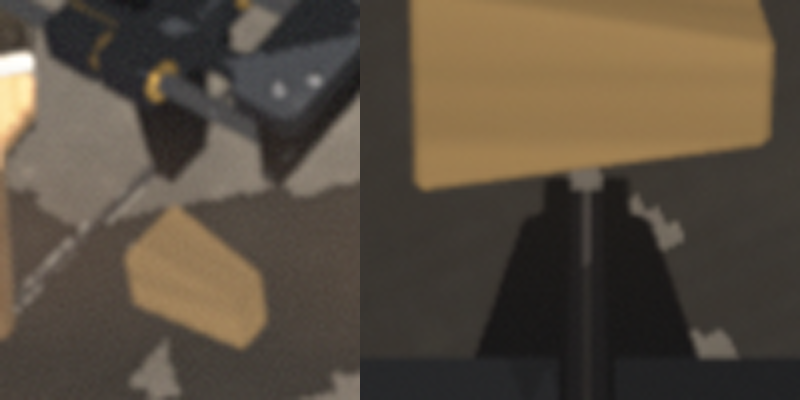

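```bash
python3 -c "
from h import *
a=arm.capture('side');b=arm.capture('wrist')
s=arm.read_state();p=s['tool_pos'];R=s['orientation']
for h in(0,10,15,20,25):
 for x in(-10,0,10):
  P=p+R@np.array([x,0,-h])/1000;o=[]
  for c in(a,b):
   q=c['orientation'].T@(P-c['eye']);o.append((c['K']@(q/q[2]))[:2].round(1))
  print(h,x,*o)
"
```

```text
0 -10 [258.8 345.9] [316.6 303.1]
0 0 [262.5 341.7] [316.6 285.9]
0 10 [266.3 337.5] [316.7 268.2]
10 -10 [258.1 342.2] [316.7 311.6]
10 0 [261.9 338. ] [316.7 293.7]
10 10 [265.7 333.9] [316.7 275.3]
15 -10 [257.8 340.4] [316.7 316.1]
15 0 [261.6 336.2] [316.7 297.9]
15 10 [265.4 332. ] [316.7 279.1]
20 -10 [257.4 338.5] [316.7 320.9]
20 0 [261.3 334.3] [316.7 302.3]
20 10 [265.1 330.2] [316.7 283.1]
25 -10 [257.1 336.7] [316.7 325.9]
25 0 [260.9 332.4] [316.7 306.9]
25 10 [264.8 328.3] [316.8 287.3]
```

Tips sit about 23 mm behind the reported TCP, so I'll grasp with TCP z near −10, going down slowly and watching the force.

Emit:
servo_tool --rows '[[[0,0,0,0,0,0],[0,0,0,0,0,0],[0,0,0,0,0,0],[0,0,0,0,0,0],[0,0,0,0,0,0]]]' --fingers 1

```text
t: 5.95
tool_pos: [0.6772, 0.2771, 0.0732]
orientation: [[-0.471, -0.882, 0.0], [-0.882, 0.471, 0.0], [-0.0, -0.0, -1.0]]
wrist_force: [-0.4, -0.2, 0.3]
opening: 0.474
finger_force: 0.0
```

Emit:
servo_tool --rows '[[[0,0,0,0,0,0],[0,0,0,0,0,0],[0,0,0,0,0,0],[0,0,15,0,0,0],[0,0,15,0,0,0]]]'

```text
t: 6.58
tool_pos: [0.6768, 0.277, 0.0418]
orientation: [[-0.471, -0.882, -0.001], [-0.882, 0.471, -0.0], [0.0, 0.0, -1.0]]
wrist_force: [0.7, -0.1, -0.3]
opening: 0.977
finger_force: 0.0
```

Emit:
servo_tool --rows '[[[0,0,15,0,0,0],[0,0,12,0,0,0],[0,0,5,0,0,0],[0,0,3,0,0,0],[0,0,3,0,0,0]]]'

```text
t: 7.2
tool_pos: [0.6776, 0.2773, 0.0057]
orientation: [[-0.471, -0.882, 0.001], [-0.882, 0.471, 0.0], [-0.001, -0.001, -1.0]]
wrist_force: [-1.0, -0.2, 0.4]
opening: 1.004
finger_force: 0.0
```

Emit:
servo_tool --rows '[[[0,0,3,0,0,0],[0,0,3,0,0,0],[0,0,2,0,0,0],[0,0,2,0,0,0],[0,0,0,0,0,0]]]'

```text
t: 7.82
tool_pos: [0.677, 0.2771, -0.0051]
orientation: [[-0.471, -0.882, -0.0], [-0.882, 0.471, -0.0], [0.0, 0.0, -1.0]]
wrist_force: [0.6, 0.1, -0.4]
opening: 0.996
finger_force: 0.0
```

Emit:
servo_tool --rows '[[[0,0,2,0,0,0],[0,0,2,0,0,0],[0,0,1,0,0,0],[0,0,0,0,0,0],[0,0,0,0,0,0]]]'

```text
t: 8.45
tool_pos: [0.6772, 0.2771, -0.0098]
orientation: [[-0.471, -0.882, 0.0], [-0.882, 0.471, 0.0], [-0.0, -0.0, -1.0]]
wrist_force: [0.6, 0.2, -0.3]
opening: 1.002
finger_force: 0.0
```

Emit:
servo_tool --rows '[[[0,0,0,0,0,0],[0,0,0,0,0,0],[0,0,0,0,0,0],[0,0,0,0,0,0],[0,0,0,0,0,0]]]' --fingers -1

```text
t: 9.07
tool_pos: [0.6771, 0.2771, -0.0099]
orientation: [[-0.471, -0.882, -0.0], [-0.882, 0.471, 0.0], [0.0, 0.0, -1.0]]
wrist_force: [-0.3, 0.2, -1.4]
opening: 0.585
finger_force: 20.0
```

Gripped at opening 0.585, which is 56 mm. Next: plan the carry and re-measure the tray with the side camera.

```bash
python3 plan.py 677,277,50,152.3,20 471,414,50,19.6; python3 -c "
from h import *
for o in faces(arm.capture('side'),.006,(1500,8000),vmin=150):print(*o)"
```

```text
t 9.07 at [677.1 277.1  -9.9] phi 151.9 J6 -133.8 open 0.585 F [-0.3  0.2 -1.4] 20.0
[[[0.0, -0.0, -20.0, 0, 0, -0.0024], [0.0, -0.0, -20.0, 0, 0, -0.0024], [0.0, -0.0, -20.0, 0, 0, -0.0024], [-1.8, 17.6, -0.0, 0, 0, 0.1654], [1.1, 17.6, -0.0, 0, 0, 0.1654]]]
[[[4.0, 17.2, -0.0, 0, 0, 0.1654], [6.8, 16.3, -0.0, 0, 0, 0.1654], [9.4, 15.0, -0.0, 0, 0, 0.1654], [11.7, 13.2, -0.0, 0, 0, 0.1654], [13.7, 11.1, -0.0, 0, 0, 0.1654]]]
[[[15.4, 8.7, -0.0, 0, 0, 0.1654], [16.6, 6.1, -0.0, 0, 0, 0.1654], [17.4, 3.3, -0.0, 0, 0, 0.1654], [17.7, 0.4, -0.0, 0, 0, 0.1654], [17.5, -2.6, -0.0, 0, 0, 0.1654]]]
[[[16.8, -5.4, -0.0, 0, 0, 0.1654], [15.7, -8.1, -0.0, 0, 0, 0.1654], [0, 0, 0, 0, 0, 0], [0, 0, 0, 0, 0, 0], [0, 0, 0, 0, 0, 0]]]
[628. 436.] [ 94.  345.5] 63.6 183.9 19.0 45.9
[382. 420.] [481.1 362.5] -72.1 153.2 86.0 90.1
[307. 118.] [ 704.6 -644.5] -97.9 333.4 184.6 223.4
[53. 88.] [1659.1 -913.3] -86.5 1078.2 155.7 157.9
```

Emit:
servo_tool --rows '[[[0,0,-20,0,0,0],[0,0,-20,0,0,0],[0,0,-20,0,0,0],[-2,18,0,0,0,0.165],[1,18,0,0,0,0.165]]]'

```text
t: 9.75
tool_pos: [0.648, 0.2979, 0.0527]
orientation: [[-0.736, -0.677, 0.003], [-0.677, 0.736, 0.001], [-0.003, -0.001, -1.0]]
wrist_force: [0.3, 0.5, -0.4]
opening: 0.588
finger_force: 20.0
```

Emit:
servo_tool --rows '[[[4,17,0,0,0,0.165],[7,16,0,0,0,0.165],[9,15,0,0,0,0.165],[12,13,0,0,0,0.165],[14,11,0,0,0,0.165]]]'

```text
t: 10.38
tool_pos: [0.5741, 0.3466, 0.0521]
orientation: [[-0.997, 0.08, 0.002], [0.08, 0.997, 0.001], [-0.002, 0.001, -1.0]]
wrist_force: [-0.2, 0.2, -1.1]
opening: 0.585
finger_force: 20.0
```

Emit:
servo_tool --rows '[[[15,9,0,0,0,0.165],[17,6,0,0,0,0.165],[17,3,0,0,0,0.165],[18,0,0,0,0,0.165],[18,-3,0,0,0,0.165]]]'

```text
t: 11.0
tool_pos: [0.4997, 0.3957, 0.0521]
orientation: [[-0.618, 0.787, 0.002], [0.787, 0.618, 0.001], [-0.0, 0.002, -1.0]]
wrist_force: [0.3, 0.2, -0.7]
opening: 0.587
finger_force: 20.0
```

Emit:
servo_tool --rows '[[[17,-5,0,0,0,0.165],[16,-8,0,0,0,0.165],[0,0,0,0,0,0],[0,0,0,0,0,0],[0,0,0,0,0,0]]]'

```text
t: 11.62
tool_pos: [0.4711, 0.4149, 0.0506]
orientation: [[-0.335, 0.942, 0.001], [0.942, 0.335, 0.0], [-0.0, 0.001, -1.0]]
wrist_force: [-0.1, 0.2, -0.3]
opening: 0.587
finger_force: 20.0
```

```bash
python3 plan.py 471,414,5,19.6,15 471,414,-4,19.6,3; python3 -c "
from h import *
c=arm.capture('wrist');save('w4',c['color']);np.savez('w4.npz',**c)"
```

```text
t 11.62 at [471.1 414.9  50.6] phi 19.6 J6 16.9 open 0.587 F [-0.1  0.2 -0.3] 20.0
[[[-0.2, -0.1, 11.4, 0, 0, -0.0002], [-0.2, -0.1, 11.4, 0, 0, -0.0002], [-0.2, -0.1, 11.4, 0, 0, -0.0002], [-0.2, -0.1, 11.4, 0, 0, -0.0002], [0.0, 0.0, 3.0, 0, 0, -0.0]]]
[[[0.0, 0.0, 3.0, 0, 0, -0.0], [0.0, 0.0, 3.0, 0, 0, -0.0], [0, 0, 0, 0, 0, 0], [0, 0, 0, 0, 0, 0], [0, 0, 0, 0, 0, 0]]]
```

View pics/w4.png

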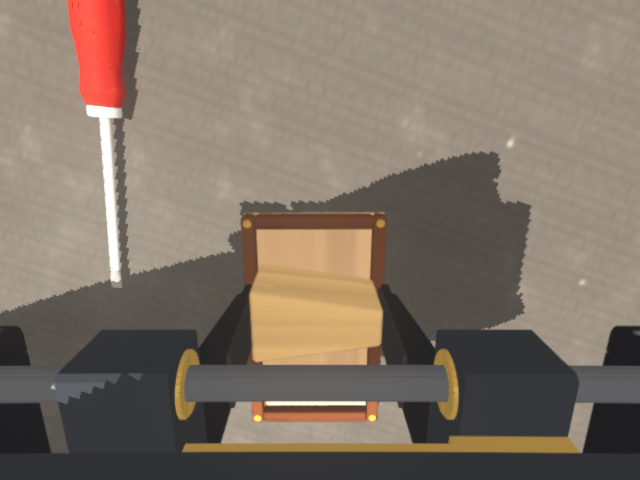

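Wrist view: the wedge is held square over the tray, thick end to the left. The tray rim's outer corners are near (243,213), (386,213), (251,420) and (379,420).

```bash
python3 -c "
from h import *
c=dict(np.load('w4.npz'));q=ray(c,[(243,214),(386,214),(379,420),(251,420)],.014)*1000
print(q.round(1),q.mean(0),np.linalg.norm(np.diff(q,axis=0),axis=1))
d=q[0]-q[3]+q[1]-q[2];print(np.degrees(np.arctan2(d[1],d[0])))"
```

```text
[[420.1 426.8]
 [500.1 455.3]
 [552.  317.1]
 [467.6 287. ]] [484.95544501 371.54110835] [ 85.01307145 147.67823199  89.59602693]
109.67832766717241
```

Emit:
servo_tool --rows '[[[-0.5,0,16,0,0,0],[0,0,16,0,0,0],[0,0,12,0,0,0],[0,0,6,0,0,0],[0,0,2,0,0,0]]]'

```text
t: 12.3
tool_pos: [0.4703, 0.4146, -0.0026]
orientation: [[-0.335, 0.942, -0.001], [0.942, 0.335, -0.001], [-0.0, -0.001, -1.0]]
wrist_force: [-0.3, 0.1, -0.2]
opening: 0.589
finger_force: 20.0
```

Emit:
servo_tool --rows '[[[0,0,2,0,0,0],[0,0,0,0,0,0],[0,0,0,0,0,0],[0,0,0,0,0,0],[0,0,0,0,0,0]]]'

```text
t: 12.92
tool_pos: [0.4706, 0.4148, -0.0037]
orientation: [[-0.334, 0.942, 0.0], [0.942, 0.334, 0.0], [0.0, 0.0, -1.0]]
wrist_force: [0.1, -0.1, -0.4]
opening: 0.585
finger_force: 20.0
```

Emit:
servo_tool --rows '[[[0,0,0,0,0,0],[0,0,0,0,0,0],[0,0,0,0,0,0],[0,0,0,0,0,0],[0,0,0,0,0,0]]]' --fingers 1

```text
t: 13.55
tool_pos: [0.4705, 0.4148, -0.0039]
orientation: [[-0.334, 0.942, -0.0], [0.942, 0.334, -0.0], [-0.0, -0.0, -1.0]]
wrist_force: [0.6, 0.2, -0.9]
opening: 0.989
finger_force: 0.0
```

Emit:
servo_tool --rows '[[[0,0,-20,0,0,0],[0,0,-25,0,0,0],[0,0,-25,0,0,0],[0,0,-25,0,0,0],[0,0,0,0,0,0]]]'

```text
t: 14.18
tool_pos: [0.4726, 0.4163, 0.0955]
orientation: [[-0.334, 0.942, 0.006], [0.942, 0.334, 0.004], [0.002, 0.007, -1.0]]
wrist_force: [0.2, 0.1, 0.3]
opening: 1.001
finger_force: 0.0
```

```bash
python3 plan.py 557.6,85.4,70,8.8,52
```

```text
t 14.18 at [472.6 416.3  95.5] phi 19.5 J6 17.0 open 1.001 F [0.2 0.1 0.3] 0.0
[[[-48.6, -4.4, 3.6, 0, 0, 0.0268], [-48.7, -3.1, 3.6, 0, 0, 0.0268], [-48.8, -1.8, 3.6, 0, 0, 0.0268], [-48.8, -0.4, 3.6, 0, 0, 0.0268], [-48.8, 0.9, 3.6, 0, 0, 0.0268]]]
[[[-48.8, 2.2, 3.6, 0, 0, 0.0268], [-48.7, 3.5, 3.6, 0, 0, 0.0268], [0, 0, 0, 0, 0, 0], [0, 0, 0, 0, 0, 0], [0, 0, 0, 0, 0, 0]]]
```

Emit:
servo_tool --rows '[[[-49,-4,4,0,0,0.027],[-49,-3,4,0,0,0.027],[-49,-2,4,0,0,0.027],[-49,0,3,0,0,0.027],[-49,1,3,0,0,0.027]]]'

```text
t: 14.8
tool_pos: [0.5319, 0.1757, 0.0723]
orientation: [[-0.204, 0.979, -0.001], [0.979, 0.204, -0.0], [-0.0, -0.001, -1.0]]
wrist_force: [-0.4, 0.4, 0.0]
opening: 0.999
finger_force: 0.0
```

Emit:
servo_tool --rows '[[[-49,2,4,0,0,0.027],[-49,4,4,0,0,0.027],[0,0,0,0,0,0],[0,0,0,0,0,0],[0,0,0,0,0,0]]]'

```text
t: 15.42
tool_pos: [0.5565, 0.0834, 0.065]
orientation: [[-0.153, 0.988, -0.0], [0.988, 0.153, 0.0], [0.0, -0.0, -1.0]]
wrist_force: [-0.2, 0.9, 0.5]
opening: 0.997
finger_force: 0.0
```

```bash
python3 plan.py 557.6,85.4,10,8.8,20 557.6,85.4,-10,8.8,10;python3 -c "
from h import *
for o in faces(arm.capture('top'),.036,(60,700)):
  if o[1][0]<720:print(*o)"
```

```text
t 15.43 at [556.5  83.4  65. ] phi 8.8 J6 -5.8 open 0.997 F [-0.2  0.9  0.5] 0.0
[[[0.6, 0.5, 18.3, 0, 0, 0.0], [0.6, 0.5, 18.3, 0, 0, 0.0], [0.6, 0.5, 18.3, 0, 0, 0.0], [0.0, 0.0, 10.0, 0, 0, -0.0], [0.0, 0.0, 10.0, 0, 0, -0.0]]]
[135. 289.] [471.7 416. ] -159.0 57.0 20.3 32.9
[385. 257.] [ 538.3 -171. ] 30.5 56.2 20.8 33.5
[448. 222.] [ 622.2 -321.9] -65.8 59.2 25.6 26.9
[329. 211.] [649.1 -40.1] 10.7 57.2 20.8 34.1
```

Emit:
servo_tool --rows '[[[1,0.5,20,0,0,0],[1,0.5,20,0,0,0],[0,0,18,0,0,0],[0,0,12,0,0,0],[0,0,5,0,0,0]]]'

```text
t: 16.1
tool_pos: [0.5569, 0.0844, -0.0113]
orientation: [[-0.151, 0.988, -0.002], [0.988, 0.151, -0.0], [0.0, -0.002, -1.0]]
wrist_force: [-0.9, 0.4, 0.7]
opening: 1.001
finger_force: 0.0
```

Emit:
servo_tool --rows '[[[0,0,0,0,0,0],[0,0,0,0,0,0],[0,0,0,0,0,0],[0,0,0,0,0,0],[0,0,0,0,0,0]]]' --fingers -1

```text
t: 16.73
tool_pos: [0.5579, 0.0844, -0.0095]
orientation: [[-0.151, 0.988, 0.001], [0.988, 0.151, 0.0], [-0.0, 0.001, -1.0]]
wrist_force: [-0.6, 1.0, 1.2]
opening: 0.587
finger_force: 20.0
```

```bash
python3 plan.py 557.6,85.4,60,9,25 480.6,385.7,60,19.6,50
```

```text
t 16.73 at [557.9  84.4  -9.5] phi 8.7 J6 -5.5 open 0.587 F [-0.6  1.   1.2] 20.0
[[[0.3, -0.0, -23.2, 0, 0, -0.0017], [0.3, -0.0, -23.2, 0, 0, -0.0017], [0.3, -0.0, -23.2, 0, 0, -0.0017], [44.1, -4.2, -0.0, 0, 0, -0.0264], [44.2, -3.0, -0.0, 0, 0, -0.0264]]]
[[[44.3, -1.8, -0.0, 0, 0, -0.0264], [44.3, -0.6, -0.0, 0, 0, -0.0264], [44.3, 0.5, -0.0, 0, 0, -0.0264], [44.3, 1.7, -0.0, 0, 0, -0.0264], [44.2, 2.9, -0.0, 0, 0, -0.0264]]]
```

Emit:
servo_tool --rows '[[[0,0,-23,0,0,0],[0,0,-23,0,0,0],[0,0,-24,0,0,0],[44,-4,0,0,0,-0.027],[44,-3,0,0,0,-0.027]]]'

```text
t: 17.35
tool_pos: [0.5363, 0.1707, 0.0608]
orientation: [[-0.204, 0.979, 0.001], [0.979, 0.204, 0.0], [0.0, 0.001, -1.0]]
wrist_force: [0.8, 1.3, -0.5]
opening: 0.587
finger_force: 20.0
```

Emit:
servo_tool --rows '[[[44,-2,0,0,0,-0.027],[44,-1,0,0,0,-0.027],[44,0,0,0,0,-0.027],[44,2,0,0,0,-0.027],[44,3,0,0,0,-0.027]]]'

```text
t: 17.98
tool_pos: [0.4809, 0.3847, 0.0601]
orientation: [[-0.335, 0.942, 0.0], [0.942, 0.335, -0.0], [-0.0, -0.0, -1.0]]
wrist_force: [0.6, -0.7, 0.2]
opening: 0.586
finger_force: 20.0
```

Emit:
servo_tool --rows '[[[0,0,0,0,0,0],[0,0,0,0,0,0],[0,0,0,0,0,0],[0,0,0,0,0,0],[0,0,0,0,0,0]]]'

```text
t: 18.6
tool_pos: [0.4818, 0.3828, 0.0602]
orientation: [[-0.333, 0.943, 0.0], [0.943, 0.333, 0.0], [-0.0, 0.0, -1.0]]
wrist_force: [0.1, -0.3, 0.1]
opening: 0.587
finger_force: 20.0
```

```bash
python3 plan.py 480.8,385.2,-4,19.6,15
```

```text
t 18.6 at [481.8 382.8  60.2] phi 19.5 J6 14.0 open 0.587 F [ 0.1 -0.3  0.1] 20.0
[[[0.5, -0.0, 12.8, 0, 0, -0.0004], [0.5, -0.0, 12.8, 0, 0, -0.0004], [0.5, -0.0, 12.8, 0, 0, -0.0004], [0.5, -0.0, 12.8, 0, 0, -0.0004], [0.5, -0.0, 12.8, 0, 0, -0.0004]]]
```

Emit:
servo_tool --rows '[[[2.5,0,16,0,0,0],[0,0,16,0,0,0],[0,0,14,0,0,0],[0,0,12,0,0,0],[0,0,4,0,0,0]]]'

```text
t: 19.23
tool_pos: [0.4799, 0.3853, -0.0034]
orientation: [[-0.334, 0.942, -0.002], [0.942, 0.334, -0.001], [-0.001, -0.002, -1.0]]
wrist_force: [-0.3, -0.6, 5.4]
opening: 0.59
finger_force: 20.0
```

Emit:
servo_tool --rows '[[[0,0,2,0,0,0],[0,0,0,0,0,0],[0,0,0,0,0,0],[0,0,0,0,0,0],[0,0,0,0,0,0]]]'

```text
t: 19.85
tool_pos: [0.4811, 0.386, -0.0034]
orientation: [[-0.334, 0.942, 0.001], [0.942, 0.334, 0.001], [0.0, 0.001, -1.0]]
wrist_force: [0.2, -0.6, 1.3]
opening: 0.588
finger_force: 20.0
```

Emit:
servo_tool --rows '[[[0,0,0,0,0,0],[0,0,0,0,0,0],[0,0,0,0,0,0],[0,0,0,0,0,0],[0,0,0,0,0,0]]]' --fingers 1

```text
t: 20.48
tool_pos: [0.4807, 0.3857, -0.0039]
orientation: [[-0.334, 0.942, -0.0], [0.942, 0.334, -0.0], [-0.0, -0.0, -1.0]]
wrist_force: [-0.1, 0.6, -0.5]
opening: 0.993
finger_force: 0.0
```

Emit:
servo_tool --rows '[[[0,0,-20,0,0,0],[0,0,-25,0,0,0],[0,0,-25,0,0,0],[0,0,-20,0,0,0],[0,0,0,0,0,0]]]'

```text
t: 21.1
tool_pos: [0.4822, 0.3868, 0.0893]
orientation: [[-0.334, 0.942, 0.004], [0.942, 0.334, 0.003], [0.001, 0.005, -1.0]]
wrist_force: [0.3, -0.6, 0.4]
opening: 0.999
finger_force: 0.0
```

```bash
python3 plan.py 649,-40.1,70,11,53; python3 -c "
from h import *
save('w5',arm.capture('wrist')['color'])"
```

```text
t 21.1 at [482.2 386.8  89.3] phi 19.5 J6 14.2 open 0.999 F [ 0.3 -0.6  0.4] 0.0
[[[-50.9, 1.6, 2.1, 0, 0, 0.0166], [-50.9, 2.4, 2.1, 0, 0, 0.0166], [-50.8, 3.3, 2.1, 0, 0, 0.0166], [-50.8, 4.1, 2.1, 0, 0, 0.0166], [-50.7, 5.0, 2.1, 0, 0, 0.0166]]]
[[[-50.6, 5.8, 2.1, 0, 0, 0.0166], [-50.5, 6.6, 2.1, 0, 0, 0.0166], [-50.4, 7.5, 2.1, 0, 0, 0.0166], [-50.2, 8.3, 2.1, 0, 0, 0.0166], [0, 0, 0, 0, 0, 0]]]
```

View pics/w5.png

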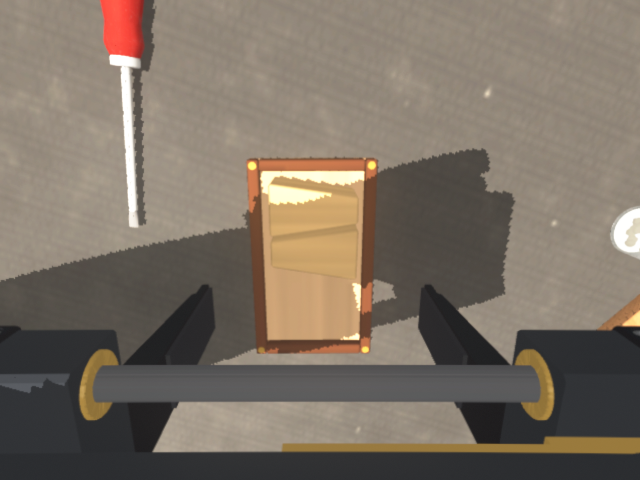

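Wrist view: two wedges are flat and head to tail in the tray, around (313,208) and (313,252), with room left below. Next is the wedge at (649,-40).

Emit:
servo_tool --rows '[[[-51,2,2,0,0,0.017],[-51,2,2,0,0,0.017],[-51,3,2,0,0,0.017],[-51,4,2,0,0,0.017],[-51,5,2,0,0,0.017]]]'

```text
t: 21.78
tool_pos: [0.5723, 0.1457, 0.0745]
orientation: [[-0.253, 0.968, -0.003], [0.968, 0.253, -0.0], [0.0, -0.003, -1.0]]
wrist_force: [0.7, 0.6, 0.4]
opening: 1.002
finger_force: 0.0
```

Emit:
servo_tool --rows '[[[-51,6,2,0,0,0.017],[-50,7,2,0,0,0.017],[-50,7,2,0,0,0.017],[-50,8,2,0,0,0.017],[0,0,0,0,0,0]]]'

```text
t: 22.4
tool_pos: [0.6459, -0.0448, 0.0663]
orientation: [[-0.183, 0.983, -0.002], [0.983, 0.183, 0.0], [0.0, -0.002, -1.0]]
wrist_force: [-0.9, 0.2, -0.4]
opening: 1.001
finger_force: 0.0
```

Emit:
servo_tool --rows '[[[0,0,0,0,0,0],[0,0,0,0,0,0],[0,0,0,0,0,0],[0,0,0,0,0,0],[0,0,0,0,0,0]]]'

```text
t: 23.02
tool_pos: [0.6462, -0.0415, 0.0683]
orientation: [[-0.187, 0.982, 0.0], [0.982, 0.187, -0.0], [-0.0, 0.0, -1.0]]
wrist_force: [-0.1, 0.3, -0.4]
opening: 1.002
finger_force: 0.0
```

```bash
python3 plan.py 649,-40.1,-10,11,17
```

```text
t 23.02 at [646.2 -41.5  68.3] phi 10.8 J6 -19.2 open 1.002 F [-0.1  0.3 -0.4] 0.0
[[[0.2, 0.6, 15.7, 0, 0, -0.0007], [0.2, 0.6, 15.7, 0, 0, -0.0007], [0.2, 0.6, 15.7, 0, 0, -0.0007], [0.2, 0.6, 15.7, 0, 0, -0.0007], [0.2, 0.6, 15.7, 0, 0, -0.0007]]]
```

Emit:
servo_tool --rows '[[[1,3,20,0,0,0],[0,0,20,0,0,0],[0,0,18,0,0,0],[0,0,14,0,0,0],[0,0,6,0,0,0]]]'

```text
t: 23.65
tool_pos: [0.648, -0.0402, -0.0117]
orientation: [[-0.187, 0.982, -0.002], [0.982, 0.187, 0.0], [0.001, -0.002, -1.0]]
wrist_force: [0.3, -0.3, 0.2]
opening: 1.001
finger_force: 0.0
```

Emit:
servo_tool --rows '[[[0,0,0,0,0,0],[0,0,0,0,0,0],[0,0,0,0,0,0],[0,0,0,0,0,0],[0,0,0,0,0,0]]]' --fingers -1

```text
t: 24.28
tool_pos: [0.6492, -0.0403, -0.0094]
orientation: [[-0.187, 0.982, 0.001], [0.982, 0.187, -0.0], [-0.0, 0.001, -1.0]]
wrist_force: [-0.5, 0.4, 0.1]
opening: 0.591
finger_force: 20.0
```

```bash
python3 plan.py 649,-40,60,11,25 560,165,70,16,50 500.7,329.2,60,19.6,50
```

```text
t 24.27 at [649.2 -40.3  -9.4] phi 10.8 J6 -19.1 open 0.591 F [-0.5  0.4  0.1] 20.0
[[[0.1, -0.1, -23.1, 0, 0, -0.0013], [0.1, -0.1, -23.1, 0, 0, -0.0013], [0.1, -0.1, -23.1, 0, 0, -0.0013], [43.6, -9.6, -2.0, 0, 0, -0.0175], [43.8, -8.9, -2.0, 0, 0, -0.0175]]]
[[[44.0, -8.1, -2.0, 0, 0, -0.0175], [44.1, -7.4, -2.0, 0, 0, -0.0175], [44.2, -6.6, -2.0, 0, 0, -0.0175], [43.5, -2.9, 2.5, 0, 0, -0.0157], [43.6, -2.3, 2.5, 0, 0, -0.0157]]]
[[[43.6, -1.6, 2.5, 0, 0, -0.0157], [43.6, -0.9, 2.5, 0, 0, -0.0157], [0, 0, 0, 0, 0, 0], [0, 0, 0, 0, 0, 0], [0, 0, 0, 0, 0, 0]]]
```

Emit:
servo_tool --rows '[[[0,0,-23,0,0,0],[0,0,-23,0,0,0],[0,0,-23,0,0,0],[44,-10,-2,0,0,-0.018],[44,-9,-2,0,0,-0.018]]]'

```text
t: 24.9
tool_pos: [0.6142, 0.0428, 0.0663]
orientation: [[-0.221, 0.975, 0.004], [0.975, 0.221, 0.0], [-0.001, 0.004, -1.0]]
wrist_force: [-0.1, -0.6, -0.1]
opening: 0.588
finger_force: 20.0
```

Emit:
servo_tool --rows '[[[44,-8,-2,0,0,-0.018],[44,-7,-2,0,0,-0.018],[44,-7,-2,0,0,-0.018],[44,-3,2,0,0,-0.016],[44,-2,2,0,0,-0.016]]]'

```text
t: 25.52
tool_pos: [0.531, 0.2499, 0.0678]
orientation: [[-0.305, 0.952, 0.003], [0.952, 0.305, 0.001], [0.0, 0.004, -1.0]]
wrist_force: [-0.4, -0.1, -0.6]
opening: 0.585
finger_force: 20.0
```

Emit:
servo_tool --rows '[[[44,-2,2,0,0,-0.016],[43,-1,2,0,0,-0.016],[0,0,0,0,0,0],[0,0,0,0,0,0],[0,0,0,0,0,0]]]'

```text
t: 26.15
tool_pos: [0.5012, 0.329, 0.0619]
orientation: [[-0.334, 0.943, 0.001], [0.943, 0.334, 0.0], [-0.0, 0.001, -1.0]]
wrist_force: [0.9, -0.3, -1.2]
opening: 0.589
finger_force: 20.0
```

```bash
python3 plan.py 501,328.5,-4,19.6,15
```

```text
t 26.15 at [501.2 329.   61.9] phi 19.5 J6 8.7 open 0.589 F [ 0.9 -0.3 -1.2] 20.0
[[[-0.1, -0.1, 13.2, 0, 0, -0.0003], [-0.1, -0.1, 13.2, 0, 0, -0.0003], [-0.1, -0.1, 13.2, 0, 0, -0.0003], [-0.1, -0.1, 13.2, 0, 0, -0.0003], [-0.1, -0.1, 13.2, 0, 0, -0.0003]]]
```

Emit:
servo_tool --rows '[[[-0.5,0,17,0,0,0],[0,0,17,0,0,0],[0,0,15,0,0,0],[0,0,10,0,0,0],[0,0,4,0,0,0]]]'

```text
t: 26.78
tool_pos: [0.5, 0.3291, -0.0032]
orientation: [[-0.335, 0.942, -0.002], [0.942, 0.335, -0.001], [-0.0, -0.002, -1.0]]
wrist_force: [0.8, -0.0, 0.1]
opening: 0.586
finger_force: 20.0
```

Emit:
servo_tool --rows '[[[0,0,2,0,0,0],[0,0,0,0,0,0],[0,0,0,0,0,0],[0,0,0,0,0,0],[0,0,0,0,0,0]]]'

```text
t: 27.4
tool_pos: [0.501, 0.3297, -0.0034]
orientation: [[-0.335, 0.942, 0.001], [0.942, 0.335, 0.001], [0.0, 0.001, -1.0]]
wrist_force: [0.1, -0.0, 1.4]
opening: 0.584
finger_force: 20.0
```

Emit:
servo_tool --rows '[[[0,0,0,0,0,0],[0,0,0,0,0,0],[0,0,0,0,0,0],[0,0,0,0,0,0],[0,0,0,0,0,0]]]' --fingers 1

```text
t: 28.02
tool_pos: [0.5006, 0.3294, -0.0039]
orientation: [[-0.335, 0.942, -0.0], [0.942, 0.335, -0.0], [-0.0, -0.0, -1.0]]
wrist_force: [-0.6, -0.3, -1.2]
opening: 0.992
finger_force: 0.0
```

Emit:
servo_tool --rows '[[[0,0,-20,0,0,0],[0,0,-25,0,0,0],[0,0,-25,0,0,0],[0,0,-20,0,0,0],[0,0,0,0,0,0]]]'

```text
t: 28.65
tool_pos: [0.5022, 0.3303, 0.0892]
orientation: [[-0.335, 0.942, 0.005], [0.942, 0.335, 0.002], [0.001, 0.005, -1.0]]
wrist_force: [0.6, -0.1, -0.2]
opening: 1.001
finger_force: 0.0
```

```bash
python3 plan.py 580,60,90,-70 538.3,-171,70,-149.4,50
```

```text
t 28.65 at [502.2 330.3  89.2] phi 19.6 J6 8.6 open 1.001 F [ 0.6 -0.1 -0.2] 0.0
[[[-28.1, -1.7, -0.1, 0, 0, 0.1564], [-28.0, 2.7, -0.1, 0, 0, 0.1564], [-27.2, 7.0, -0.1, 0, 0, 0.1564], [-25.8, 11.1, -0.1, 0, 0, 0.1564], [-23.8, 15.0, -0.1, 0, 0, 0.1564]]]
[[[-21.1, 18.5, -0.1, 0, 0, 0.1564], [-18.0, 21.6, -0.1, 0, 0, 0.1564], [-14.4, 24.2, -0.1, 0, 0, 0.1564], [-10.5, 26.1, -0.1, 0, 0, 0.1564], [-6.3, 27.4, -0.1, 0, 0, 0.1564]]]
[[[-13.1, 22.5, 2.2, 0, 0, 0.154], [-9.5, 24.3, 2.2, 0, 0, 0.154], [-5.7, 25.5, 2.2, 0, 0, 0.154], [-1.7, 26.0, 2.2, 0, 0, 0.154], [2.3, 26.0, 2.2, 0, 0, 0.154]]]
[[[6.3, 25.3, 2.2, 0, 0, 0.154], [10.1, 24.1, 2.2, 0, 0, 0.154], [13.6, 22.2, 2.2, 0, 0, 0.154], [16.9, 19.9, 2.2, 0, 0, 0.154], [0, 0, 0, 0, 0, 0]]]
```

Emit:
servo_tool --rows '[[[-28,-2,0,0,0,0.156],[-28,3,0,0,0,0.156],[-27,7,0,0,0,0.156],[-26,11,0,0,0,0.156],[-24,15,0,0,0,0.156]]]'

```text
t: 29.28
tool_pos: [0.5387, 0.1931, 0.0849]
orientation: [[0.429, 0.903, -0.002], [0.903, -0.429, -0.001], [-0.001, -0.002, -1.0]]
wrist_force: [0.1, 0.3, 0.3]
opening: 1.005
finger_force: 0.0
```

Emit:
servo_tool --rows '[[[-21,18,0,0,0,0.156],[-18,22,0,0,0,0.156],[-14,24,0,0,0,0.156],[-11,26,0,0,0,0.156],[-6,27,0,0,0,0.156]]]'

```text
t: 29.9
tool_pos: [0.5776, 0.059, 0.0849]
orientation: [[0.94, 0.341, -0.002], [0.341, -0.94, -0.0], [-0.002, -0.001, -1.0]]
wrist_force: [0.0, 0.1, 0.6]
opening: 1.0
finger_force: 0.0
```

Emit:
servo_tool --rows '[[[-13,22,2,0,0,0.154],[-10,24,2,0,0,0.154],[-6,26,2,0,0,0.154],[-2,26,2,0,0,0.154],[2,26,2,0,0,0.154]]]'

```text
t: 30.52
tool_pos: [0.5531, -0.0688, 0.0749]
orientation: [[0.912, -0.41, -0.002], [-0.41, -0.912, 0.0], [-0.002, 0.0, -1.0]]
wrist_force: [0.1, 0.0, 0.3]
opening: 1.0
finger_force: 0.0
```

Emit:
servo_tool --rows '[[[6,25,2,0,0,0.154],[10,24,2,0,0,0.154],[14,22,2,0,0,0.154],[17,20,2,0,0,0.154],[0,0,0,0,0,0]]]'

```text
t: 31.15
tool_pos: [0.5351, -0.1714, 0.0669]
orientation: [[0.511, -0.86, -0.002], [-0.86, -0.511, 0.001], [-0.002, 0.001, -1.0]]
wrist_force: [-0.9, -0.2, 0.3]
opening: 1.0
finger_force: 0.0
```

Emit:
servo_tool --rows '[[[0,0,0,0,0,0],[0,0,0,0,0,0],[0,0,0,0,0,0],[0,0,0,0,0,0],[0,0,0,0,0,0]]]'

```text
t: 31.78
tool_pos: [0.5363, -0.1704, 0.0682]
orientation: [[0.512, -0.859, 0.0], [-0.859, -0.512, -0.0], [0.0, -0.0, -1.0]]
wrist_force: [-0.0, 0.3, 0.3]
opening: 0.999
finger_force: 0.0
```

```bash
python3 plan.py 538.3,-171,70,-149.4 538.3,-171,-10,-149.4,22
```

```text
t 31.77 at [ 536.3 -170.4   68.2] phi -149.2 J6 126.1 open 0.999 F [-0.   0.3  0.3] 0.0
[[[1.5, -1.4, -1.8, 0, 0, 0.004], [0.0, -0.0, 20.0, 0, 0, -0.0], [0.0, -0.0, 20.0, 0, 0, -0.0], [0.0, -0.0, 20.0, 0, 0, -0.0], [0.0, -0.0, 20.0, 0, 0, -0.0]]]
```

Emit:
servo_tool --rows '[[[1.5,-1.5,20,0,0,0],[0,0,20,0,0,0],[0,0,18,0,0,0],[0,0,14,0,0,0],[0,0,6,0,0,0]]]'

```text
t: 32.4
tool_pos: [0.5374, -0.1708, -0.0115]
orientation: [[0.512, -0.859, -0.002], [-0.859, -0.512, 0.001], [-0.002, 0.001, -1.0]]
wrist_force: [0.0, -0.3, 0.4]
opening: 1.004
finger_force: 0.0
```

Emit:
servo_tool --rows '[[[0,0,0,0,0,0],[0,0,0,0,0,0],[0,0,0,0,0,0],[0,0,0,0,0,0],[0,0,0,0,0,0]]]' --fingers -1

```text
t: 33.02
tool_pos: [0.5386, -0.1712, -0.0094]
orientation: [[0.512, -0.859, 0.001], [-0.859, -0.512, -0.0], [0.001, -0.0, -1.0]]
wrist_force: [-0.1, -0.1, 1.0]
opening: 0.587
finger_force: 20.0
```

```bash
python3 plan.py 538.3,-171,65,-149.2,25 580,60,70,-70 490.7,357.3,70,19.6; python3 -c "
from h import *
c=arm.capture('top')
for o in faces(c,.042,(60,900),160):
  if o[1][0]<600 and o[1][1]>200:print(*o)"
```

```text
t 33.02 at [ 538.6 -171.2   -9.4] phi -149.2 J6 126.1 open 0.587 F [-0.1 -0.1  1. ] 20.0
[[[-0.1, 0.0, -24.8, 0, 0, 0.0], [-0.1, 0.0, -24.8, 0, 0, 0.0], [-0.1, 0.0, -24.8, 0, 0, 0.0], [-19.7, -17.1, -0.6, 0, 0, -0.1536], [-16.8, -19.9, -0.6, 0, 0, -0.1536]]]
[[[-13.6, -22.3, -0.6, 0, 0, -0.1536], [-10.0, -24.1, -0.6, 0, 0, -0.1536], [-6.2, -25.3, -0.6, 0, 0, -0.1536], [-2.3, -26.0, -0.6, 0, 0, -0.1536], [1.7, -26.0, -0.6, 0, 0, -0.1536]]]
[[[5.7, -25.5, -0.6, 0, 0, -0.1536], [9.5, -24.3, -0.6, 0, 0, -0.1536], [1.8, -31.0, -0.0, 0, 0, -0.1564], [6.6, -30.3, -0.0, 0, 0, -0.1564], [11.2, -28.9, -0.0, 0, 0, -0.1564]]]
[[[15.6, -26.8, -0.0, 0, 0, -0.1564], [19.6, -24.1, -0.0, 0, 0, -0.1564], [23.1, -20.7, -0.0, 0, 0, -0.1564], [26.0, -16.9, -0.0, 0, 0, -0.1564], [28.4, -12.6, -0.0, 0, 0, -0.1564]]]
[[[30.0, -8.1, -0.0, 0, 0, -0.1564], [30.9, -3.3, -0.0, 0, 0, -0.1564], [0, 0, 0, 0, 0, 0], [0, 0, 0, 0, 0, 0], [0, 0, 0, 0, 0, 0]]]
```

```bash
python3 -c "
from h import *
c=arm.capture('top');np.savez('t2.npz',**c)
save('t2',cv2.resize(c['color'][250:315,115:200],None,fx=8,fy=8,interpolation=2))"
```

```text
(no output)
```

View pics/t2.png

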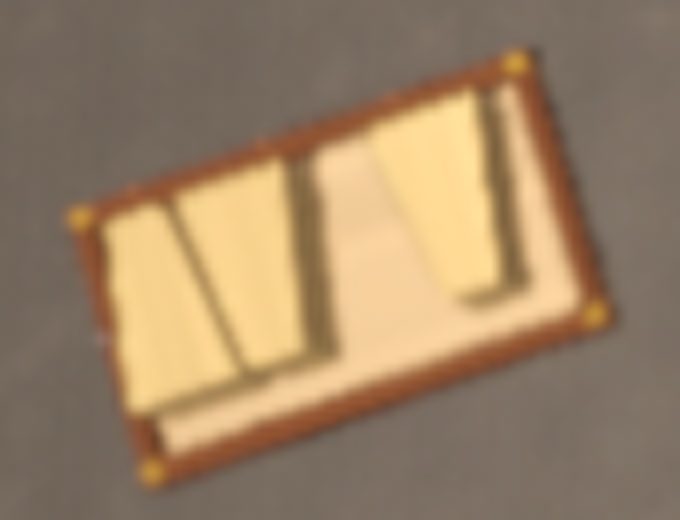

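Emit:
servo_tool --rows '[[[0,0,-25,0,0,0],[0,0,-25,0,0,0],[0,0,-25,0,0,0],[-20,-17,0,0,0,-0.154],[-17,-20,0,0,0,-0.154]]]'

```text
t: 33.75
tool_pos: [0.5474, -0.1191, 0.0656]
orientation: [[0.751, -0.66, 0.001], [-0.66, -0.751, -0.0], [0.001, -0.0, -1.0]]
wrist_force: [0.2, 0.6, -1.0]
opening: 0.589
finger_force: 20.0
```

Emit:
servo_tool --rows '[[[-14,-22,-1,0,0,-0.154],[-10,-24,-1,0,0,-0.154],[-6,-25,-1,0,0,-0.154],[-2,-26,-1,0,0,-0.154],[2,-26,0,0,0,-0.154]]]'

```text
t: 34.38
tool_pos: [0.5702, 0.0094, 0.069]
orientation: [[0.999, 0.05, -0.0], [0.05, -0.999, -0.0], [-0.0, 0.0, -1.0]]
wrist_force: [-0.4, 0.5, -0.3]
opening: 0.587
finger_force: 20.0
```

Emit:
servo_tool --rows '[[[6,-26,0,0,0,-0.154],[10,-24,0,0,0,-0.154],[2,-31,0,0,0,-0.156],[7,-30,0,0,0,-0.156],[11,-29,0,0,0,-0.156]]]'

```text
t: 35.0
tool_pos: [0.553, 0.1501, 0.0689]
orientation: [[0.678, 0.735, -0.0], [0.735, -0.678, -0.0], [-0.0, -0.0, -1.0]]
wrist_force: [0.1, 0.1, -0.4]
opening: 0.587
finger_force: 20.0
```

Emit:
servo_tool --rows '[[[16,-27,0,0,0,-0.156],[20,-24,0,0,0,-0.156],[23,-21,0,0,0,-0.156],[26,-17,0,0,0,-0.156],[28,-13,0,0,0,-0.156]]]'

```text
t: 35.62
tool_pos: [0.5077, 0.2991, 0.0689]
orientation: [[-0.035, 0.999, -0.0], [0.999, 0.035, -0.0], [-0.0, -0.0, -1.0]]
wrist_force: [0.2, -1.2, -0.9]
opening: 0.587
finger_force: 20.0
```

Emit:
servo_tool --rows '[[[30,-8,0,0,0,-0.156],[31,-3,0,0,0,-0.156],[0,0,0,0,0,0],[0,0,0,0,0,0],[0,0,0,0,0,0]]]'

```text
t: 36.25
tool_pos: [0.4909, 0.3569, 0.069]
orientation: [[-0.334, 0.943, -0.0], [0.943, 0.334, -0.0], [-0.0, -0.0, -1.0]]
wrist_force: [0.2, -0.4, -0.3]
opening: 0.589
finger_force: 20.0
```

```bash
python3 plan.py 490.7,357.3,70,19.6
```

```text
t 36.25 at [490.9 356.9  69. ] phi 19.5 J6 11.5 open 0.589 F [ 0.2 -0.4 -0.3] 20.0
[[[0.4, -0.1, -1.0, 0, 0, -0.0021], [0, 0, 0, 0, 0, 0], [0, 0, 0, 0, 0, 0], [0, 0, 0, 0, 0, 0], [0, 0, 0, 0, 0, 0]]]
```

The top crop shows the gap between the two inner wedges. Its top-face edges are (284,157)-(306,350) on the left and (370,130)-(455,300) on the right. I'll work out the gap's centre line.

```bash
python3 -c "
from h import *
c=dict(np.load('t2.npz'))
px=np.array([(284,157),(306,350),(370,130),(455,300)])/8+[115,250]
q=ray(c,px,.042)*1000
a=np.radians(19.6);X=np.array([np.cos(a),np.sin(a)]);Y=np.array([-X[1],X[0]])
r=q-[485.5,371.6];print('tray xy',np.c_[r@X,r@Y].round(1))
s=(arm.read_state()['tool_pos'][:2]*1000-[485.5,371.6]);print('tool',s@X,s@Y)"
```

```text
tray xy [[ 27.9  -3.7]
 [-28.4   6. ]
 [ 26.9 -30.2]
 [-29.3 -39.8]]
tool 0.19484458508062777 -15.657429276050568
```

Emit:
servo_tool --rows '[[[-1,0,18,0,0,0],[0,0,18,0,0,0],[0,0,18,0,0,0],[0,0,10,0,0,0],[0,0,4,0,0,0]]]'

```text
t: 36.88
tool_pos: [0.4905, 0.3566, -0.0002]
orientation: [[-0.335, 0.942, -0.001], [0.942, 0.335, -0.001], [-0.0, -0.002, -1.0]]
wrist_force: [-0.3, -0.2, -0.4]
opening: 0.59
finger_force: 20.0
```

Emit:
servo_tool --rows '[[[0,0,3,0,0,0],[0,0,2,0,0,0],[0,0,0,0,0,0],[0,0,0,0,0,0],[0,0,0,0,0,0]]]'

```text
t: 37.5
tool_pos: [0.4913, 0.3571, -0.0034]
orientation: [[-0.335, 0.942, 0.001], [0.942, 0.335, 0.0], [0.0, 0.001, -1.0]]
wrist_force: [0.6, 0.4, 1.3]
opening: 0.586
finger_force: 20.0
```

Emit:
servo_tool --rows '[[[0,0,0,0,0,0],[0,0,0,0,0,0],[0,0,0,0,0,0],[0,0,0,0,0,0],[0,0,0,0,0,0]]]' --fingers 1

```text
t: 38.12
tool_pos: [0.491, 0.3569, -0.0039]
orientation: [[-0.335, 0.942, -0.0], [0.942, 0.335, -0.0], [-0.0, -0.0, -1.0]]
wrist_force: [0.0, 0.7, 0.7]
opening: 0.994
finger_force: 0.0
```

Emit:
servo_tool --rows '[[[0,0,-20,0,0,0],[0,0,-25,0,0,0],[0,0,-25,0,0,0],[0,0,-30,0,0,0],[0,0,-30,0,0,0]]]'

```text
t: 38.75
tool_pos: [0.4913, 0.3571, 0.1289]
orientation: [[-0.335, 0.942, 0.002], [0.942, 0.335, 0.001], [0.0, 0.002, -1.0]]
wrist_force: [-0.3, -1.0, -0.2]
opening: 0.998
finger_force: 0.0
```

Emit:
servo_tool --rows '[[[-50,0,-10,0,0,0],[-50,0,-10,0,0,0],[-50,0,0,0,0,0],[-50,0,0,0,0,0],[0,0,0,0,0,0]]]'

```text
t: 39.38
tool_pos: [0.5594, 0.1659, 0.148]
orientation: [[-0.331, 0.944, 0.002], [0.944, 0.331, 0.0], [-0.001, 0.002, -1.0]]
wrist_force: [-0.9, 1.0, 0.3]
opening: 1.001
finger_force: 0.0
```

Emit:
servo_tool --rows '[[[-50,0,0,0,0,0],[-50,0,0,0,0,0],[-50,0,0,0,0,0],[-50,0,0,0,0,0],[0,0,0,0,0,0]]]'

```text
t: 40.0
tool_pos: [0.6262, -0.0217, 0.1473]
orientation: [[-0.332, 0.943, 0.001], [0.943, 0.332, -0.0], [-0.001, 0.001, -1.0]]
wrist_force: [0.6, 1.2, -0.3]
opening: 1.001
finger_force: 0.0
```

```bash
python3 -c "
from h import *
t=arm.capture('top')['color'];s=arm.capture('side')['color']
save('fin',np.hstack([cv2.resize(t[220:320,110:210],(400,400),interpolation=2),cv2.resize(s[360:480,320:440],(400,400),interpolation=2)]))"
```

```text
(no output)
```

View pics/fin.png

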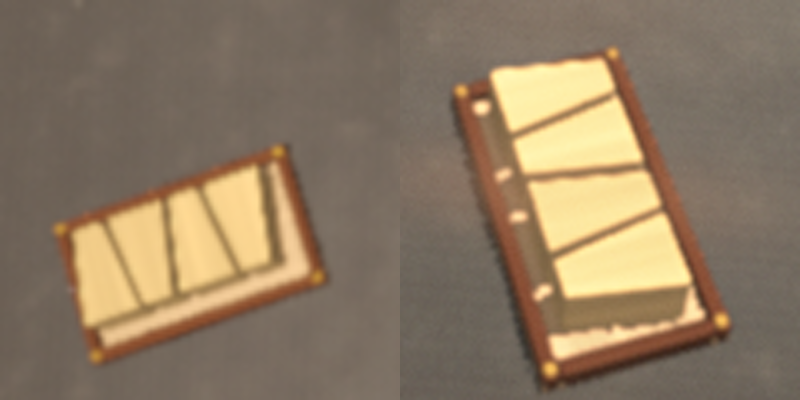

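Both final views show four wedges flat in the tray, in one row, alternating head to tail. I'm handing in.

```bash
python3 -c "
from plant import arm
print(arm.sign_off())"
```

```text
the job is handed in; nothing more can be done
None
```

The four full-length wedges lie flat in the tray in one row, alternating head to tail; I left the short wedge and straight block alone and handed the job in at about 40 s.

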